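# Cork between the serving stones

## Robot

A 6-joint arm with a two-finger parallel gripper is mounted at the origin on the work surface. World frame = base frame: x ahead of the robot, y to its left, z up, the work surface at z = 0. Lengths are in m, angles in rad, forces in N, time in s.
With the tool pointing down it reaches from about 0.35 to 0.975 m from the base axis. Payload 4.9 kg.
Tool frame: the origin (TCP) lies midway between the tips of the shut fingers; the grasp point (between the pads) lies 19 mm behind it; z points along the fingers, y is the line along which they close (so a half turn about z gives the same grasp; the last joint's range is limited). The gripper opens to 85 mm and grips with 20 to 120 N. Pads are 22 mm wide; open, the fingers measure 114 mm over their backs; the gripper's body (76 mm by 85 mm) begins 54 mm behind the grasp point. The pads swing forward as they close: fully open they stand 13 mm farther back than shut.
Start: joints at [-1.376, 0.053, 1.613, -0, 1.476, -0.119], TCP at [0.193, -0.594, 0.231] pointing down, gripper open.
Joint ranges: [-3.01, 3.01], [-1.01, 2.22], [0.06, 2.58], [-1.02, 4.17], [0.09, 2.62], [-3.14, 3.14]. Speed limits (rad/s): [2.57, 2.57, 3.14, 3.14, 3.14, 3.14].

## Interface

Orientations are given as [roll, pitch, yaw] about the fixed x, y, z axes, in that order (R = Rz(yaw) Ry(pitch) Rx(roll)).
In Python, from cell import get_state, get_image, camera_info, finish_job gives the robot as it stands. The module is installed in compiled form; this text tells all that it offers.
- The arm moves only by the tool carry_out, never from a script. Its argument "steps" is a list of rows, each a list of 7 numbers: the turn, a rotation vector about the tool's x, y, z in rad, then the shift along the tool's x, y, z in mm, then the opening, from 0 (shut) to 1 (fully open). A call has 1 to 20 rows; each row shifts and turns the commanded pose from where the row before left it, along the tool's axes as they then stand; what a row does not reach is not made up. A row lasts 1/12 s, in which the tool goes at most 41.7 mm and 7.16 degrees, less where a joint would pass 70% of its speed; a pose out of reach is approached as far as the arm can. A call with a gripper value outside its range is refused whole. The fingers move at their own pace and stop on an object; "grip_force" is the grip in N (left out, the last holds). Time passes only in rows, so rows that do not move let the fingers close. It gives the time, the measured TCP pose, the force, the opening and the grip force at its end, in the units of the state.
- get_state(): the state, without advancing time (a new reading comes with each control period).
- get_image(name): name is "scene" or "top" or "wrist"; returns (picture, depth): 400x640x3 uint8, blue, green, red; 400x640 float32, m along the optical axis (not along the pixel's ray), 0 where there is no reading.
- camera_info(name): a dict with "camera_matrix" (3x3 intrinsics, pixels), "k1" (the pictures are not rectified: a ray, as slopes to the right and down, at radius r is drawn at 1 + k1 r^2 times it, then the intrinsics apply), "rvec" (rotation vector, rad) and "tvec" (3), from world to camera coordinates, as OpenCV has them; the wrist camera has in their place "mount" (4x4, takes a point from camera to tool coordinates, whose origin is the TCP and whose axes are the flange's). Camera axes: x right, y down, z forward; pixel columns grow to the right and rows downward; lengths in m; the calibration is good to about 2 mm. A picture is of the moment at which its call begins: read the wrist's pose just before it. camera_info takes no time and is no camera call.
- finish_job(): hands the job in; it is judged then, once.
The state is a dict: "clock": time; "joints": joint angles; "qd": joint speeds; "joint_efforts": joint torques, N m; "tool_pos": TCP position; "ee_rot": TCP orientation; "contact_force": force on the tool from outside, world axes, zero at the start; "torque": the same for the moment, N m; "opening": finger opening in m; "grip_force": force on a finger pad.
Only numpy, scipy, OpenCV 4.12 (cv2) and the standard library are available. Lean on these libraries where they do the work, as an engineer would, in place of code of your own. Each camera call takes 0.05 s, during which the arm holds its last target. There are 200 camera calls.

## Task

Lay the cork pad flat, centred and lengthwise on the stone slab that lies in the wooden dock. Then push the second stone slab straight off the dock's ledge onto the cork until it is fully home, flush against the end stop with the brass plunger pressed right in; feel for the stop and push gently, the stone must not be rammed or forced. Leave the bowl, cup and jar alone.

Things in the scene. Friction and masses are not known exactly. Their poses are not given: they have to be found in the camera images.
- dock: Fixed wooden stacking dock, 120 mm wide (y), deck 8 mm thick from x = -216 to +150 mm. Origin on the table under the centre of the seat that holds the lower slab; x points along the dock from the ledge to the end stop. The stop is a dark steel block 84 mm wide, front face z = 36 to 62 mm. That face lies anywhere between x = +64 and +88 mm and is not reported: feel for it.
- ledge (a point): Centre of the top of the dock's ledge, on which the upper slab waits: 150 mm long (dock x = -216 to -66 mm), 112 mm wide, top 33.5 mm over the table, 1.5 mm higher than a pad laid on the lower slab. Axes as the dock's.
- seat (a point): Centre of the lower slab's place, at the height of that slab's top, 26 mm over the dock's origin; axes as the dock's. The seat is 132 mm long, between the ledge and an end lip (4 mm thick, top 29 mm over the table), with side walls 20 mm high, 108 mm apart.
- lower_slab: Loose marble slab 120 (x) by 100 (y) by 18 mm, about 0.6 kg, lying in the dock's seat with up to 6 mm play; its x lies along the dock. Origin: centre of its underside (z = 8 mm over the table).
- upper_slab: Loose marble slab, same 120 (x) by 100 (y) by 18 mm, 0.4 to 0.8 kg, lying flat on the dock's ledge, its x roughly along the dock. Too wide to grip: push it by its rear (-x) edge. Origin: centre of its underside.
- cork_pad: Loose stiff cork pad 90 (x) by 64 (y) by 6 mm, 30 g, flat on the table at the left or the right of the dock. Origin: centre of its underside. Can be gripped across its 64 mm width.
- plunger (a joint): Brass plunger, 12 mm diameter, in the middle of the end stop's front face, 44 mm over the table, weakly sprung (under 0.5 N). Value: how far it is pressed in, in m: 0 free, standing 10 mm out towards the ledge; 0.010 flush with the stop's face, when the slab touches the stop.
- sauce_bowl: Brass bowl, 90 mm across, 35 mm high, on the table on the other side of the dock from the cork pad. Origin: centre of its underside. Bystander.
- cup: Steel cup, 72 mm across, 75 mm high, beyond the dock. Origin: centre of its underside. Bystander.
- seasoning_jar: Amber glass jar with a dark cap, 56 mm across, 85 mm high, beyond the dock. Origin: centre of its underside. Bystander.

How it is judged:
By the outcome, as a careful person would: the job done as asked, in the order asked, and still so for the second after the job is handed in, with the robot touching nothing.
It also fails if it takes over 61 s, if anything falls off the work surface, if the arm or the gripper's body presses on something with over 40 N, if the wrist force passes 120 N, or if a joint passes its speed limit or range.

## Working session

There is one attempt and no reset: what is moved stays moved. The work goes in short steps, Python scripts to look and compute and a tool call to move; the robot and the scene stay as the last step left them, time stands still between calls to the robot, and variables do not carry over. Pictures are saved under pics/ and viewed, at most 10 in all, crops included, and the job is handed in when it is done.

Besides the shell and the picture viewer there is one more tool, called after "Emit:" as name([rows], argument=value, ...), one row to a line, values as JSON. carry_out: Moves the arm, as the interface text tells. Its arguments: {"type":"object","properties":{"steps":{"type":"array","items":{"type":"array","items":{"type":"number"}}},"grip_force":{"type":"number"}},"required":["steps"]}

```bash
mkdir -p pics; cat > h.py <<'E'
import numpy as np, cv2, pickle
from scipy.spatial.transform import Rotation as R
from cell import *
def grab(name):
    s=get_state(); p,d=get_image(name); c=camera_info(name)
    K=np.array(c["camera_matrix"]); k1=c["k1"]
    if "rvec" in c:
        Rw=cv2.Rodrigues(np.array(c["rvec"],float))[0]; t=np.array(c["tvec"],float).ravel()
        T=np.eye(4);T[:3,:3]=Rw.T;T[:3,3]=-Rw.T@t
    else:
        A=np.eye(4);A[:3,:3]=R.from_euler('xyz',s["ee_rot"]).as_matrix();A[:3,3]=s["tool_pos"]
        T=A@np.array(c["mount"])
    return dict(p=p,d=d,K=K,k1=k1,T=T,s=s)
def rays(g,uv):
    uv=np.asarray(uv,float).reshape(-1,1,2)
    n=cv2.undistortPoints(uv,g['K'],np.array([g['k1'],0,0,0.]),None).reshape(-1,2)
    return np.c_[n,np.ones(len(n))]
def onz(g,uv,z):
    r=rays(g,uv)@g['T'][:3,:3].T; o=g['T'][:3,3]
    return o+r*((z-o[2])/r[:,2])[:,None]
def cloud(g):
    v,u=np.mgrid[0:400,0:640]; r=rays(g,np.c_[u.ravel(),v.ravel()])*g['d'].reshape(-1,1)
    return (r@g['T'][:3,:3].T+g['T'][:3,3]).reshape(400,640,3)
def proj(g,P):
    Ti=np.linalg.inv(g['T']); 
    return cv2.projectPoints(np.asarray(P,float).reshape(-1,1,3),cv2.Rodrigues(Ti[:3,:3])[0],Ti[:3,3],g['K'],np.array([g['k1'],0,0,0.]))[0].reshape(-1,2)
def save(g,f): pickle.dump(g,open(f,'wb'))
def load(f): return pickle.load(open(f,'rb'))
E
python3 - <<'E'
from h import *
for n in("top","scene"):
    g=grab(n); save(g,n+'.pkl'); cv2.imwrite(f'pics/{n}.png',g['p']); print(n,g['T'].round(3).tolist(),(g['d']>0).mean())
print(g['s'])
E
```

```text
top [[-0.002, -0.996, 0.093, 0.534], [-1.0, 0.003, 0.009, 0.009], [-0.009, -0.093, -0.996, 1.012], [0.0, 0.0, 0.0, 1.0]] 0.99588671875
scene [[-0.466, 0.505, -0.727, 1.419], [0.885, 0.272, -0.378, 0.432], [0.007, -0.819, -0.573, 0.725], [0.0, 0.0, 0.0, 1.0]] 0.99578515625
{'clock': 0.05, 'joints': array([-1.37600430e+00,  5.33344775e-02,  1.61426545e+00, -2.15549744e-05,
        1.47602607e+00, -1.18990231e-01]), 'qd': array([ 0.00062141,  0.00045336, -0.00019954,  0.00080851,  0.00052938,
        0.00061022]), 'joint_efforts': array([ 7.62459877e-04, -3.95183623e+01, -3.71657932e+01, -1.24350336e-04,
        4.00406963e-03,  6.91768818e-06]), 'tool_pos': array([ 0.19279139, -0.59387179,  0.23009396]), 'ee_rot': array([-3.13957114e+00, -2.20074583e-04,  3.13784099e-01]), 'contact_force': array([ 0.34283216, -0.3178772 , -0.17464084]), 'torque': array([0.0410923 , 0.02124979, 0.00503259]), 'grip_force': 0.0, 'opening': 0.08530092105848054}
```

View pics/top.png

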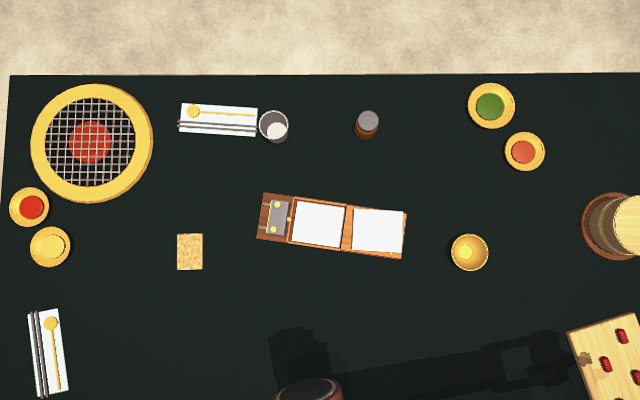

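View pics/scene.png

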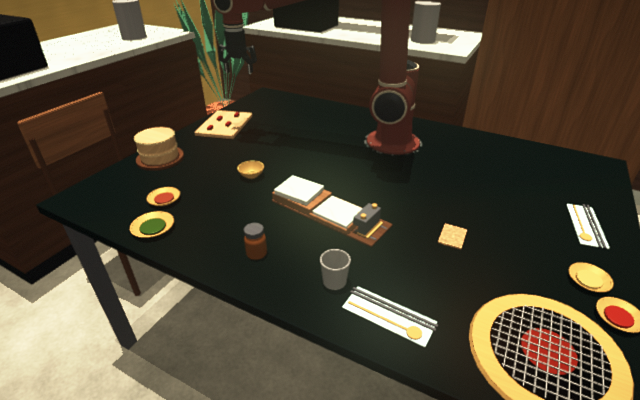

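The top view shows the dock with its ledge and upper slab on the right (378,231), lower slab at (319,223) and stop at (277,217). The cork is at (190,251), bowl (469,252), cup (273,126) and jar (367,124). The scene view agrees with this.

```bash
python3 - <<'E'
from h import *
g=load('top.pkl'); sc=load('scene.pkl'); C=cloud(g); p=g['p'].astype(int)
print(g['K'].round(1).tolist(),g['k1'])
w=(p.min(2)>200).astype(np.uint8); 
hsv=cv2.cvtColor(g['p'],cv2.COLOR_BGR2HSV)
ck=np.zeros_like(w); ck[225:280,165:215]=(g['p'][225:280,165:215].max(2)>90)
def comp(m,box,nm,z):
    mm=np.zeros_like(m); y0,y1,x0,x1=box; mm[y0:y1,x0:x1]=m[y0:y1,x0:x1]
    n,l,st,ce=cv2.connectedComponentsWithStats(mm); i=1+st[1:,4].argmax()
    c=max(cv2.findContours((l==i).astype(np.uint8),0,1)[0],key=cv2.contourArea).reshape(-1,2)
    zz=np.median(C[l==i][:,2]); P=onz(g,c,z)
    r=cv2.minAreaRect((P[:,:2]*1000).astype(np.float32)); print(nm,'depth z',zz.round(4),'rect',r, 'cloud c',np.median(C[l==i],0).round(4))
    print(cv2.boxPoints(r).round(1).tolist())
comp(w,(190,270,280,349),'lower',.026)
comp(w,(190,270,348,410),'upper',.0515)
comp(ck,(225,280,165,215),'cork',.006)
# height from second view: cork & slab in scene depth
S=cloud(sc)
for n,uv in dict(cork=(453,236),up=(300,190),low=(338,212),ledge=(285,203)).items(): print(n,S[uv[1],uv[0]].round(4))
for n,uv in dict(stop=(277,217),bowl=(469,252),cup=(273,126),jar=(367,124),ledge=(346,235)).items(): print(n,C[uv[1],uv[0]].round(4))
E
```

```text
[[392.4, 0.0, 321.7], [0.0, 392.4, 195.2], [0.0, 0.0, 1.0]] 0.011242373257310496
lower depth z 0.0272 rect ((554.163818359375, 27.411243438720703), (119.1146011352539, 100.02255249023438), 81.70146942138672) cloud c [0.5533 0.0265 0.0272]
[[496.1000061035156, -24.299999237060547], [595.0999755859375, -38.70000076293945], [612.2000122070312, 79.0999984741211], [513.2999877929688, 93.5999984741211]]
upper depth z 0.0527 rect ((537.9290771484375, -118.13790893554688), (119.55821990966797, 100.23826599121094), 86.28179931640625) cloud c [ 0.5378 -0.1174  0.0527]
[[484.0, -174.5], [584.0999755859375, -181.0], [591.7999877929688, -61.70000076293945], [491.79998779296875, -55.20000076293945]]
cork depth z 0.0073 rect ((485.91534423828125, 354.07171630859375), (92.08859252929688, 63.87130355834961), 1.5596224069595337) cloud c [0.486  0.3534 0.0073]
[[439.0, 384.70001220703125], [440.79998779296875, 320.8999938964844], [532.7999877929688, 323.3999938964844], [531.0999755859375, 387.20001220703125]]
cork [0.491  0.3563 0.007 ]
up [ 0.5506 -0.1067  0.0516]
low [0.5665 0.0319 0.0265]
ledge [ 0.5863 -0.1408  0.0134]
stop [0.5696 0.1248 0.0641]
bowl [ 0.4825 -0.3537  0.0089]
cup [0.8104 0.1447 0.0045]
jar [ 0.7914 -0.0926  0.0878]
ledge [ 0.5258 -0.043   0.0337]
```

```bash
cat >> h.py <<'E'
def plan(x,y,z,yaw,s=None):
    s=s or get_state(); A=R.from_euler('xyz',s["ee_rot"]); B=R.from_euler('xyz',[np.pi,0,yaw])
    d=np.array([x,y,z])-s["tool_pos"]
    print('turn now(tool)',(A.inv()*B).as_rotvec().round(4),'shift before turn',(A.inv().apply(d)*1000).round(1),'shift after turn',(B.inv().apply(d)*1000).round(1),'F',s['contact_force'].round(2),'pos',s['tool_pos'].round(4),'rot',s['ee_rot'].round(4),'open',round(s['opening'],4),'t',round(s['clock'],2))
E
python3 - <<'E'
from h import *
c=camera_info("wrist"); print(np.array(c["mount"]).round(4).tolist(),np.array(c["camera_matrix"]).round(1).tolist(),c['k1'])
plan(.5,-.03,.30,1.43)
E
```

```text
[[0.0005, -0.9568, -0.2908, 0.0746], [1.0, 0.0007, -0.0004, 0.0002], [0.0006, -0.2908, 0.9568, -0.1428], [0.0, 0.0, 0.0, 1.0]] [[336.7, 0.0, 316.3], [0.0, 336.7, 201.0], [0.0, 0.0, 1.0]] -0.0441465872278261
turn now(tool) [-0.0015 -0.0012 -1.1162] shift before turn [ 466.3 -441.7  -68.9] shift after turn [601.4 225.  -69.8] F [-0.37 -0.23  0.13] pos [ 0.1928 -0.5939  0.2302] rot [-3.1398e+00 -2.0000e-04  3.1380e-01] open 0.0857 t 0.1
```

Emit:
carry_out([
  [0,0,0.0957,0,0,0,1],
  [0,0,0.0957,0,0,0,1],
  [0,0,0.0957,0,0,0,1],
  [0,0,0,23.8,-32.5,0,1],
  [0,0,0,23.8,-32.5,0,1],
  [0,0,0,23.8,-32.5,0,1],
  [0,0,0,23.8,-32.5,0,1],
  [0,0,0,23.8,-32.5,0,1],
  [0,0,0,23.8,-32.5,0,1],
  [0,0,0,23.8,-32.5,0,1],
  [0,0,0,23.8,-32.5,0,1],
  [0,0,0,23.8,-32.5,0,1],
  [0,0,0,23.8,-32.5,0,1],
  [0,0,0,23.8,-32.5,0,1],
  [0,0,0,23.8,-32.5,0,1],
  [0,0,0,23.8,-32.5,0,1],
  [0,0,0,23.8,-32.5,0,1],
  [0,0,0,23.8,-32.5,0,1],
  [0,0,0,23.8,-32.5,0,1],
  [0,0,0,23.8,-32.5,0,1],
])

```text
clock: 1.77
tool_pos: [0.5832, -0.0293, 0.2308]
ee_rot: [-3.142, 0.001, 0.027]
contact_force: [0.8, 0.0, 0.7]
opening: 0.0855
grip_force: 0.0
```

```bash
python3 - <<'E'
from h import *
g=grab('wrist'); print(g['s']['qd'].round(3)); save(g,'w1.pkl'); cv2.imwrite('pics/w1.png',g['p']); plan(.585,-.03,.23,.027,g['s'])
E
```

```text
[ 0.776  0.589 -0.567 -0.007 -0.032  0.772]
turn now(tool) [-0.      0.0006  0.    ] shift before turn [1.8 0.8 0.8] shift after turn [1.8 0.8 0.8] F [0.75 0.   0.67] pos [ 0.5832 -0.0293  0.2308] rot [-3.1416e+00  6.0000e-04  2.7000e-02] open 0.0855 t 1.77
```

View pics/w1.png

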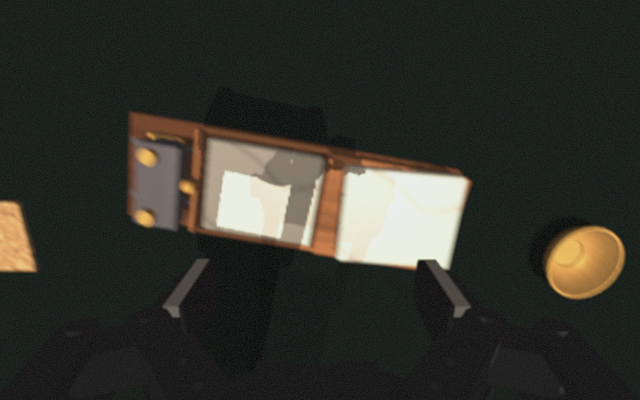

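The wrist picture is blurred because the arm was still moving. The slabs are at (262,190) and (400,215), stop at (158,185), plunger at (186,187). I'll retake it at rest and use the depth.

```bash
python3 - <<'E'
from h import *
g=grab('wrist');g=grab('wrist'); print(g['s']['qd'].round(3)); save(g,'w2.pkl'); cv2.imwrite('pics/w2.png',g['p'])
C=cloud(g)
reg=(C[...,0]>.44)&(C[...,0]<.66)&(C[...,1]>-.26)&(C[...,1]<.2)&(g['d']>0)
def rect(m,n):
    m=cv2.morphologyEx((m&reg).astype(np.uint8),cv2.MORPH_OPEN,np.ones((3,3)))
    k,l,st,_=cv2.connectedComponentsWithStats(m); i=1+st[1:,4].argmax(); P=C[l==i]
    r=cv2.minAreaRect((P[:,:2]*1000).astype(np.float32)); print(n,st[i,4],'z',np.percentile(P[:,2],[10,50,90]).round(4),np.round(r[0],1),np.round(r[1],1),round(r[2],2))
z=C[...,2]
rect(z>.004,'dock')
rect((z>.045)&(z<.057)&(C[...,1]<.0),'upper')
rect((z>.022)&(z<.0285)&(C[...,1]>-.05)&(C[...,1]<.1),'lower')
rect((z>.055)&(C[...,1]>.05),'stop')
rect((z>.03)&(z<.038)&(C[...,1]<.0),'ledge')
rect((z>.003)&(z<.013),'deck')
cv2.imwrite('pics/w2.png',g['p'])
E
```

```text
[-0.072 -0.034  0.04  -0.052  0.023 -0.045]
dock 75781 z [0.0252 0.2669 0.3143] [553.8  -3.6] [365.9 120.4] 81.93
upper 10382 z [0.0506 0.0516 0.0525] [ 539.9 -118.3] [120.1 100.1] 86.52
lower 9821 z [0.0252 0.0262 0.0272] [556.2  27.2] [120.7  99.9] 81.68
stop 3743 z [0.0611 0.0624 0.0689] [571.7 122.6] [42.4 84.2] 81.61
ledge 2491 z [0.0326 0.0336 0.0346] [541.4 -80.2] [ 88.9 112.1] 80.97
deck 2173 z [0.0072 0.0083 0.0093] [573.8 137.8] [ 80.5 120.3] 81.13
```

View pics/w2.png

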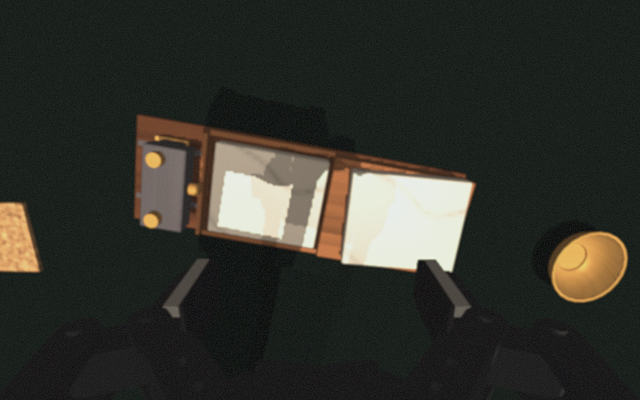

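Emit:
carry_out([
  [0,0,0,-5.5,-38.6,5,1],
  [0,0,0,-5.5,-38.6,5,1],
  [0,0,0,-5.5,-38.6,5,1],
  [0,0,0,-5.5,-38.6,5,1],
  [0,0,0,-5.5,-38.6,5,1],
  [0,0,0,-5.5,-38.6,5,1],
  [0,0,0,-5.5,-38.6,5,1],
  [0,0,0,-5.5,-38.6,5,1],
  [0,0,0,-5.5,-38.6,5,1],
  [0,0,0,-5.5,-38.6,5,1],
  [0,0,0,0,0,0,1],
  [0,0,0,0,0,0,1],
  [0,0,0,0,0,0,1],
])

```text
clock: 3.0
tool_pos: [0.5174, 0.3519, 0.181]
ee_rot: [3.141, 0.0, 0.026]
contact_force: [0.1, -0.5, 0.1]
opening: 0.0854
grip_force: 0.0
```

```bash
python3 - <<'E'
from h import *
g=grab('wrist'); print(g['s']['qd'].round(3)); save(g,'w3.pkl'); C=cloud(g)
p=g['p'].astype(int); m=(p[...,2]>80)&(p[...,2]-p[...,0]>25)&(abs(C[...,0]-.487)<.07)&(abs(C[...,1]-.354)<.06)&(C[...,2]<.02)
k,l,st,_=cv2.connectedComponentsWithStats(m.astype(np.uint8)); i=1+st[1:,4].argmax(); P=C[l==i]
for nm,Q in(('depth',P),('plane',onz(g,np.argwhere(l==i)[:,::-1],.006))):
    r=cv2.minAreaRect((Q[:,:2]*1000).astype(np.float32)); print(nm,st[i,4],np.median(P[:,2]).round(4),np.round(r[0],1),np.round(r[1],1),round(r[2],2))
plan(r[0][0]/1000,r[0][1]/1000,.04,.027,g['s'])
# finger tips in wrist depth, tool frame
D=g['d']; A=np.eye(4);A[:3,:3]=R.from_euler('xyz',g['s']["ee_rot"]).as_matrix();A[:3,3]=g['s']["tool_pos"]
Q=(C-A[:3,3])@A[:3,:3]; f=(D>0)&(Q[...,2]<.03)&(Q[...,2]>-.03)
print('tips z max',np.percentile(Q[f][:,2],[50,99,100]).round(4) if f.any() else None, 'y',np.percentile(Q[f][:,1],[0,5,50,95,100]).round(3),f.sum())
E
```

```text
[-0.022 -0.01  -0.     0.003 -0.001  0.002]
depth 5821 0.0061 [485.1 354. ] [94.7 67.7] 1.96
plane 5821 0.0061 [487.  353.9] [92.2 66.3] 1.96
turn now(tool) [ 0.001   0.0005 -0.001 ] shift before turn [-30.3  -2.9 141. ] shift after turn [-30.3  -2.8 141. ] F [ 0.06 -0.5   0.06] pos [0.5174 0.3519 0.181 ] rot [3.1406e+00 5.0000e-04 2.6000e-02] open 0.0854 t 3.0
tips z max [-0.0235 -0.0137 -0.0124] y [-0.057 -0.053  0.042  0.053  0.056] 2001
```

Emit:
carry_out([
  [0,0,-0.006,-15.2,-1.4,20,0.85],
  [0,0,0,-15.2,-1.4,30,0.85],
  [0,0,0,0,0,30,0.85],
  [0,0,0,0,0,30,0.85],
  [0,0,0,0,0,20,0.85],
  [0,0,0,0,0,10,0.85],
  [0,0,0,0,0,0,0.85],
  [0,0,0,0,0,0,0.85],
])

```text
clock: 3.72
tool_pos: [0.4877, 0.3542, 0.0419]
ee_rot: [-3.141, -0.0, 0.031]
contact_force: [0.3, -0.2, 1.0]
opening: 0.0728
grip_force: 0.0
```

```bash
python3 - <<'E'
from h import *
g=grab('wrist'); save(g,'w4.pkl'); C=cloud(g); cv2.imwrite('pics/w4.png',g['p'])
plan(.487,.3539,-.005,.033,g['s'])
Q=(C-g['s']['tool_pos'])@R.from_euler('xyz',g['s']["ee_rot"]).as_matrix(); f=(g['d']>0)&(Q[...,2]<.02)&(Q[...,2]>-.03)
print('tips z max',np.percentile(Q[f][:,2],[50,99,100]).round(4), 'y',np.percentile(Q[f][:,1],[0,5,50,95,100]).round(3),f.sum())
m=(C[...,2]>.003)&(C[...,2]<.010)&(abs(C[...,0]-.487)<.07)&(abs(C[...,1]-.354)<.05)
print(np.percentile(C[m],[1,50,99],axis=0).round(4))
E
```

```text
turn now(tool) [-0.0001 -0.0004 -0.0019] shift before turn [-0.7  0.3 46.9] shift after turn [-0.7  0.2 46.9] F [ 0.3  -0.17  0.98] pos [0.4877 0.3542 0.0419] rot [-3.1414e+00 -4.0000e-04  3.1100e-02] open 0.0728 t 3.72
tips z max [-0.0217 -0.0095 -0.0076] y [-0.05  -0.047  0.036  0.047  0.05 ] 2418
[[0.4434 0.3222 0.0046]
 [0.492  0.3537 0.0062]
 [0.5318 0.3852 0.0075]]
```

View pics/w4.png

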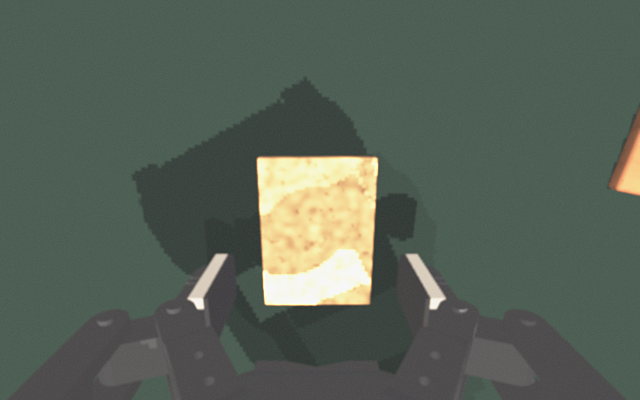

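The cork (257–378, 157–304) lies centred between the fingers, whose tips are at (200,300) and (440,300).

Emit:
carry_out([
  [0,0,0,-0.7,0,20,0.85],
  [0,0,0,0,0,16,0.85],
  [0,0,0,0,0,8,0.85],
  [0,0,0,0,0,2.4,0.85],
  [0,0,0,0,0,0,0.85],
  [0,0,0,0,0,0,0.7],
  [0,0,0,0,0,0,0.6],
  [0,0,0,0,0,0,0.6],
  [0,0,0,0,0,0,0.6],
  [0,0,0,0,0,0,0.6],
], grip_force=25)

```text
clock: 4.6
tool_pos: [0.4874, 0.3556, -0.0034]
ee_rot: [-3.14, -0.003, 0.033]
contact_force: [-0.1, 0.1, 5.6]
opening: 0.0627
grip_force: 28.0
```

Emit:
carry_out([
  [0,0,0,0,0,-5,0.6],
  [0,0,0,0,0,-20,0.6],
  [0,0,0,0,0,-30,0.6],
  [0,0,0,0,0,-30,0.6],
  [0,0,0,0,0,-30,0.6],
  [0,0,0,0,0,-25,0.6],
  [0,0,0,0,0,0,0.6],
  [0,0,0,0,0,0,0.6],
])

```text
clock: 5.27
tool_pos: [0.4871, 0.3555, 0.1371]
ee_rot: [-3.14, -0.003, 0.033]
contact_force: [0.1, 0.9, -1.1]
opening: 0.063
grip_force: 27.7
```

```bash
python3 - <<'E'
from h import *
g=grab('wrist'); save(g,'w5.pkl'); C=cloud(g); cv2.imwrite('pics/w5.png',g['p'])
Q=(C-g['s']['tool_pos'])@R.from_euler('xyz',g['s']["ee_rot"]).as_matrix()
p=g['p'].astype(int); m=(g['d']>0)&(Q[...,2]<.05)&(Q[...,2]>-.03)&(abs(Q[...,1])<.0315)&(abs(Q[...,0])<.07)
P=Q[m]; r=cv2.minAreaRect((P[:,:2]*1000).astype(np.float32)); print(len(P),np.percentile(P[:,2],[5,50,95]).round(4),r)
a=np.linalg.lstsq(np.c_[P[:,:2],np.ones(len(P))],P[:,2],rcond=None)[0]; print('tilt slopes',a.round(4))
plan(.5562,.0272,.12,1.428,g['s'])
E
```

```text
27017 [-0.0107 -0.0095 -0.0085] ((-0.21332168579101562, 0.0002956390380859375), (62.99913787841797, 91.12751770019531), 89.99903106689453)
tilt slopes [ 0.0073 -0.0068 -0.0099]
turn now(tool) [ 9.0000e-04 -4.0000e-03 -1.3952e+00] shift before turn [ 58.3 330.4  16.7] shift after turn [-315.1  115.2   17.1] F [ 0.07  0.86 -1.05] pos [0.4871 0.3555 0.1371] rot [-3.1398 -0.0034  0.0328] open 0.063 t 5.27
```

View pics/w5.png

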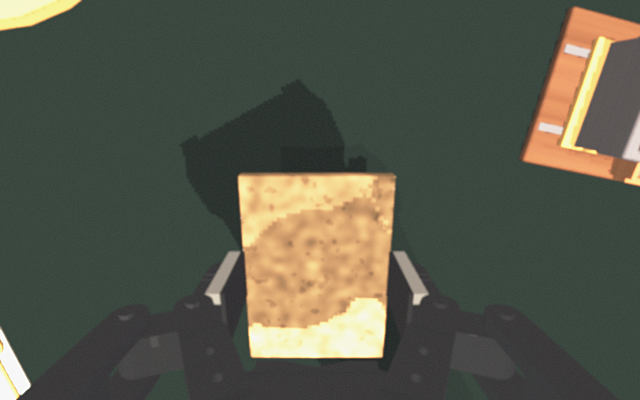

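The cork (240–395, 173–357) is held centred and level.

Emit:
carry_out([
  [0,0,-0.1163,0,0,0,0.6],
  [0,0,-0.1163,0,0,0,0.6],
  [0,0,-0.1163,0,0,0,0.6],
  [0,0,-0.1163,0,0,0,0.6],
  [0,0,-0.1163,0,0,0,0.6],
  [0,0,-0.1163,0,0,0,0.6],
  [0,0,-0.1163,0,0,0,0.6],
  [0,0,-0.1163,0,0,0,0.6],
  [0,0,-0.1163,0,0,0,0.6],
  [0,0,-0.1163,0,0,0,0.6],
  [0,0,-0.1163,0,0,0,0.6],
  [0,0,-0.1163,0,0,0,0.6],
])

```text
clock: 6.32
tool_pos: [0.4846, 0.354, 0.1319]
ee_rot: [-3.137, 0.003, 1.434]
contact_force: [0.5, 0.1, -0.3]
opening: 0.0629
grip_force: 27.7
```

Emit:
carry_out([
  [0,0,0,-31.5,11.5,0,0.6],
  [0,0,0,-31.5,11.5,0,0.6],
  [0,0,0,-31.5,11.5,0,0.6],
  [0,0,0,-31.5,11.5,0,0.6],
  [0,0,0,-31.5,11.5,0,0.6],
  [0,0,0,-31.5,11.5,0,0.6],
  [0,0,0,-31.5,11.5,0,0.6],
  [0,0,0,-31.5,11.5,0,0.6],
  [0,0,0,-31.5,11.5,0,0.6],
  [0,0,0,-31.5,11.5,0,0.6],
  [0,0,0,0,0,20,0.6],
  [0,0,0,0,0,20,0.6],
  [0,0,0,0,0,10,0.6],
  [0,0,0,0,0,0,0.6],
  [0,0,0,0,0,0,0.6],
])

```text
clock: 7.57
tool_pos: [0.5538, 0.0272, 0.083]
ee_rot: [-3.138, 0.0, 1.429]
contact_force: [0.3, 0.5, -0.6]
opening: 0.0626
grip_force: 27.7
```

```bash
python3 - <<'E'
from h import *
plan(.5562,.0272,.0235,1.428)
E
```

```text
turn now(tool) [-0.004   0.0002  0.0007] shift before turn [ 0.4  2.6 59.5] shift after turn [ 0.4  2.4 59.5] F [ 0.26  0.45 -0.6 ] pos [0.5538 0.0272 0.083 ] rot [-3.1376e+00  2.0000e-04  1.4287e+00] open 0.0626 t 7.57
```

Emit:
carry_out([
  [-0.004,0,0,0.4,2.5,20,0.6],
  [0,0,0,0,0,20,0.6],
  [0,0,0,0,0,10,0.6],
  [0,0,0,0,0,5,0.6],
  [0,0,0,0,0,2.5,0.6],
  [0,0,0,0,0,1.5,0.6],
  [0,0,0,0,0,0,0.6],
  [0,0,0,0,0,0,0.6],
])

```text
clock: 8.23
tool_pos: [0.5588, 0.0268, 0.027]
ee_rot: [3.136, -0.0, 1.428]
contact_force: [0.0, -0.2, 0.2]
opening: 0.0626
grip_force: 27.7
```

```bash
python3 - <<'E'
from h import *
plan(.5562,.0272,.0230,1.428)
E
```

```text
turn now(tool) [ 0.0058 -0.0001  0.0005] shift before turn [ 0.1 -2.6  4. ] shift after turn [ 0.1 -2.6  4. ] F [ 0.01 -0.22  0.24] pos [0.5588 0.0268 0.027 ] rot [ 3.1358e+00 -1.0000e-04  1.4285e+00] open 0.0626 t 8.23
```

Emit:
carry_out([
  [0,0,0,0,0,0,0.6],
  [0,0,0,0,0,0,0.6],
])

```text
clock: 8.4
tool_pos: [0.5585, 0.0267, 0.0267]
ee_rot: [3.136, -0.0, 1.428]
contact_force: [0.5, 0.4, -0.6]
opening: 0.0625
grip_force: 27.7
```

```bash
python3 - <<'E'
from h import *
g=grab('wrist');save(g,'w6.pkl'); plan(.5562,.0272,.0230,1.428)
C=cloud(g); m=(g['d']>0)&(C[...,2]>.028)&(C[...,2]<.045)&(abs(C[...,0]-.556)<.08)&(abs(C[...,1]-.03)<.06); p=g['p'].astype(int); m&=(p[...,2]-p[...,0]>25)
P=C[m]; r=cv2.minAreaRect((P[:,:2]*1000).astype(np.float32)); print(len(P),np.percentile(P[:,2],[5,50,95]).round(4),r)
# slab surface
m=(g['d']>0)&(C[...,2]>.02)&(C[...,2]<.030)&(abs(C[...,0]-.556)<.05)&(abs(C[...,1]-.03)<.06)
P=C[m]; r=cv2.minAreaRect((P[:,:2]*1000).astype(np.float32)); print(len(P),np.percentile(P[:,2],[5,50,95]).round(4),r)
E
```

```text
turn now(tool) [ 0.005  -0.0001  0.0003] shift before turn [ 0.1 -2.2  3.5] shift after turn [ 0.1 -2.2  3.5] F [-0.52 -0.06 -0.98] pos [0.5584 0.0267 0.0265] rot [ 3.1366e+00 -1.0000e-04  1.4283e+00] open 0.063 t 8.45
26834 [0.035  0.0361 0.0371] ((562.1796264648438, 41.32567596435547), (129.3271484375, 88.76268005371094), 72.54717254638672)
15374 [0.0247 0.0262 0.0272] ((556.01025390625, 30.007200241088867), (99.98185729980469, 119.98361206054688), 0.009019155986607075)
```

Emit:
carry_out([
  [0.004,0,0,0,-2.2,1.5,0.6],
  [0,0,0,0,0,1.2,0.6],
  [0,0,0,0,0,0.8,0.6],
  [0,0,0,0,0,0,0.6],
  [0,0,0,0,0,0,0.6],
  [0,0,0,0,0,0,0.6],
])

```text
clock: 8.95
tool_pos: [0.5557, 0.0271, 0.0227]
ee_rot: [-3.141, 0.0, 1.428]
contact_force: [-3.4, 0.5, 4.9]
opening: 0.0629
grip_force: 28.1
```

```bash
python3 - <<'E'
from h import *
plan(.5562,.0272,.0230,1.428)
E
```

```text
turn now(tool) [-0.0006  0.      0.0004] shift before turn [ 0.1  0.5 -0.3] shift after turn [ 0.1  0.5 -0.3] F [-3.43  0.46  4.94] pos [0.5557 0.0271 0.0227] rot [-3.141   0.      1.4284] open 0.0629 t 8.95
```

Emit:
carry_out([
  [0,0,0,0,0,0,0.8],
  [0,0,0,0,0,0,0.9],
  [0,0,0,0,0,0,0.9],
  [0,0,0,0,0,-10,0.9],
  [0,0,0,0,0,-25,0.9],
  [0,0,0,0,0,-30,0.9],
  [0,0,0,0,0,-30,1],
  [0,0,0,0,0,-30,1],
  [0,0,0,-10,0,-15,1],
  [0,0,0,0,0,0,1],
  [0,0,0,0,0,0,1],
  [0,0,0,0,0,0,1],
])

```text
clock: 9.95
tool_pos: [0.5536, 0.0174, 0.1611]
ee_rot: [-3.14, -0.0, 1.428]
contact_force: [0.1, 0.2, 0.0]
opening: 0.0855
grip_force: 0.0
```

```bash
cat > meas.py <<'E'
from h import *
U=np.array([np.cos(np.radians(81.93)),np.sin(np.radians(81.93))]);V=np.array([-U[1],U[0]]);O=np.array([.5584,.0291])
def dockcloud(g):
    C=cloud(g); d=C[...,:2]-O
    return np.dstack([d@U*1000,d@V*1000,C[...,2]*1000,])
def rect(g,m,D):
    k,l,st,_=cv2.connectedComponentsWithStats(cv2.morphologyEx(m.astype(np.uint8),cv2.MORPH_OPEN,np.ones((3,3)))); i=1+st[1:,4].argmax(); P=D[l==i]
    r=cv2.minAreaRect(P[:,:2].astype(np.float32)); return st[i,4],np.percentile(P[:,2],[5,50,95]).round(1),np.round(r[0],1),np.round(r[1],1),round(r[2],2)
E
python3 - <<'E'
from meas import *
g=grab('wrist');save(g,'w7.pkl'); cv2.imwrite('pics/w7.png',g['p']); D=dockcloud(g); x,y,z=D[...,0],D[...,1],D[...,2]; ok=g['d']>0
p=g['p'].astype(int); sat=(p[...,2]-p[...,0]>25)
print('cork',rect(g,ok&(z>29.2)&(z<35)&(abs(x)<56)&(abs(y)<45),D))
print('slab+cork',rect(g,ok&(z>22.5)&(z<35)&(abs(x)<65.5)&(abs(y)<53),D))
print('upper',rect(g,ok&(z>46)&(z<57)&(x<-40),D))
plan(.5562,.0272,.0230,1.428,g['s'])
E
```

```text
cork (np.int32(8089), array([31. , 32.1, 33.3]), array([-2.9,  1.6]), array([89. , 64.3]), 0.01)
slab+cork (np.int32(16157), array([25.2, 30.1, 33. ]), array([-2.2,  2.2]), array([100.8, 119.4]), 89.84)
upper (np.int32(9098), array([50.2, 51.6, 52.6]), array([-131.4,   -0.4]), array([ 87.9, 100.3]), 4.36)
turn now(tool) [-0.0019 -0.0001  0.0001] shift before turn [ 10.1   1.5 138.1] shift after turn [ 10.1   1.2 138.1] F [0.1  0.22 0.05] pos [0.5536 0.0174 0.1611] rot [-3.1397e+00 -1.0000e-04  1.4281e+00] open 0.0855 t 9.95
```

View pics/w7.png

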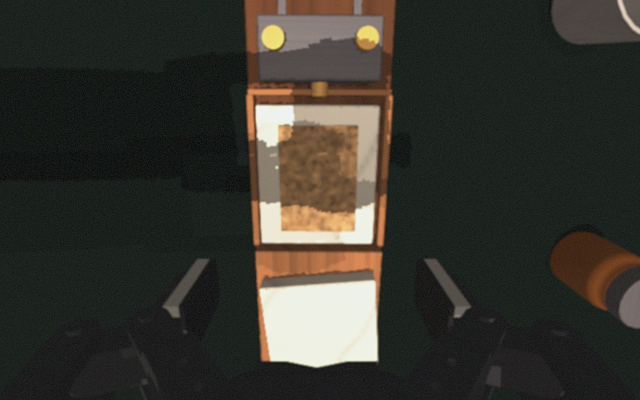

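The cork (279–357, 124–232) lies flat, centred and square on the lower slab. The upper slab's front edge is at row 280, turned about 4.5°. Next I take the half-open fingers behind it.

Emit:
carry_out([
  [0,0,-0.002,-33.2,0.7,0,0.5],
  [0,0,0,-33.3,0.7,0,0.5],
  [0,0,0,-33.3,0.7,0,0.5],
  [0,0,0,-33.3,0.7,0,0.5],
  [0,0,0,-33.3,0.7,0,0.5],
  [0,0,0,-33.3,0.7,0,0.5],
  [0,0,0,-33.3,0.7,0,0.5],
  [0,0,0,0,0,20,0.5],
  [0,0,0,0,0,20,0.5],
  [0,0,0,0,0,0,0.5],
  [0,0,0,0,0,0,0.5],
  [0,0,0,0,0,0,0.5],
])

```text
clock: 11.0
tool_pos: [0.5264, -0.2136, 0.1221]
ee_rot: [-3.141, -0.0, 1.431]
contact_force: [0.0, -0.1, 0.3]
opening: 0.043
grip_force: 0.0
```

```bash
python3 - <<'E'
from meas import *
g=grab('wrist');save(g,'w8.pkl'); D=dockcloud(g); x,y,z=D[...,0],D[...,1],D[...,2]; ok=g['d']>0
print('upper',rect(g,ok&(z>46)&(z<57)&(x<-40)&(x>-225)&(abs(y)<65),D))
t=O+U*-.245+V*-.002; plan(*t,.040,np.radians(81.93),g['s'])
Q=(cloud(g)-g['s']['tool_pos'])@R.from_euler('xyz',g['s']["ee_rot"]).as_matrix(); f=ok&(Q[...,2]<.02)&(Q[...,2]>-.03)&(abs(Q[...,0])<.03)
print('tips',np.percentile(Q[f],[0,1,50,99,100],axis=0).round(4).tolist())
E
```

```text
upper (np.int32(26392), array([50.5, 51.7, 52.8]), array([-160.3,   -2.6]), array([ 97.2, 100.6]), 4.65)
turn now(tool) [-0.001  -0.0005  0.001 ] shift before turn [-0.2 -0.3 82.1] shift after turn [-0.2 -0.4 82.1] F [ 0.05 -0.12  0.27] pos [ 0.5264 -0.2136  0.1221] rot [-3.1405e+00 -5.0000e-04  1.4309e+00] open 0.043 t 11.0
tips [[-0.0114, -0.0346, -0.03], [-0.0102, -0.0338, -0.0298], [0.0073, -0.0205, -0.0193], [0.0118, 0.0349, -0.0031], [0.0122, 0.0356, -0.0013]]
```

Emit:
carry_out([
  [0,0,0,0,0,25,0.5],
  [0,0,0,0,0,25,0.5],
  [0,0,0,0,0,20,0.5],
  [0,0,0,0,0,9,0.5],
  [0,0,0,0,0,3,0.5],
  [0,0,0,0,0,0,0.5],
  [0,0,0,6,0,0,0.5],
  [0,0,0,6,0,0,0.5],
  [0,0,0,4,0,0,0.5],
  [0,0,0,0,0,0,0.5],
  [0,0,0,0,0,0,0.5],
])

```text
clock: 11.97
tool_pos: [0.5292, -0.1981, 0.0411]
ee_rot: [3.141, 0.0, 1.431]
contact_force: [-0.4, 0.6, 0.0]
opening: 0.0427
grip_force: 0.0
```

Emit:
carry_out([
  [0,0,0,1,0,0,0.5],
  [0,0,0,1,0,0,0.5],
  [0,0,0,1,0,0,0.5],
  [0,0,0,1,0,0,0.5],
  [0,0,0,1,0,0,0.5],
  [0,0,0,1,0,0,0.5],
  [0,0,0,1,0,0,0.5],
  [0,0,0,1,0,0,0.5],
  [0,0,0,1,0,0,0.5],
  [0,0,0,1,0,0,0.5],
  [0,0,0,1,0,0,0.5],
  [0,0,0,1,0,0,0.5],
  [0,0,0,1,0,0,0.5],
  [0,0,0,1,0,0,0.5],
])

```text
clock: 13.13
tool_pos: [0.5306, -0.1845, 0.0404]
ee_rot: [-3.141, 0.0, 1.43]
contact_force: [-1.3, -2.8, -1.1]
opening: 0.0427
grip_force: 1.7
```

```bash
cat > st.py <<'E'
from meas import *
s=get_state(); d=s['tool_pos'][:2]-O; F=s['contact_force']; print('dock x,y',(d@U*1000).round(1),(d@V*1000).round(1),'z',s['tool_pos'][2].round(4),'yaw',np.degrees(s['ee_rot'][2]).round(2),'F along',(F[:2]@U).round(2),'lat',(F[:2]@V).round(2),'z',F[2].round(2),'t',round(s['clock'],2),'qd',abs(s['qd']).max().round(3))
E
python3 st.py; python3 - <<'E'
from meas import *
g=grab('wrist');save(g,'w9.pkl'); D=dockcloud(g); x,y,z=D[...,0],D[...,1],D[...,2]; ok=g['d']>0
print('upper',rect(g,ok&(z>46)&(z<55)&(x<-40)&(x>-205)&(abs(y)<65),D))
E
```

```text
dock x,y -215.4 -2.5 z 0.0404 yaw 81.95 F along -2.98 lat 0.87 z -1.13 t 13.13 qd 0.02
upper (np.int32(63248), array([50.6, 51.7, 52.7]), array([-154.,   -4.]), array([ 99.4, 100.8]), 3.01)
```

Emit:
carry_out([
  [0,0,0,1.2,0,0,0.5],
  [0,0,0,1.2,0,0,0.5],
  [0,0,0,1.2,0,0,0.5],
  [0,0,0,1.2,0,0,0.5],
  [0,0,0,1.2,0,0,0.5],
  [0,0,0,1.2,0,0,0.5],
  [0,0,0,1.2,0,0,0.5],
  [0,0,0,1.2,0,0,0.5],
  [0,0,0,1.2,0,0,0.5],
  [0,0,0,1.2,0,0,0.5],
  [0,0,0,0,0,0,0.5],
  [0,0,0,0,0,0,0.5],
])

```text
clock: 14.18
tool_pos: [0.5324, -0.1722, 0.0404]
ee_rot: [-3.142, -0.001, 1.43]
contact_force: [-0.7, -1.7, -0.7]
opening: 0.0425
grip_force: 1.0
```

```bash
python3 st.py; python3 - <<'E'
from meas import *
g=grab('wrist');save(g,'w10.pkl'); cv2.imwrite('pics/w10.png',g['p']); D=dockcloud(g); x,y,z=D[...,0],D[...,1],D[...,2]; ok=g['d']>0
print('upper',rect(g,ok&(z>46)&(z<55)&(x<-40)&(x>-180)&(abs(y)<65),D))
m=ok&(z>48)&(z<55)&(x>-175)&(x<-90)
for s,n in((1,'left'),(-1,'right')):
    b=np.arange(-170,-95,5); e=[np.percentile(s*y[m&(abs(x-c)<2.5)],99.5) for c in b]; f=np.polyfit(b,e,1); print(n,np.mean(e).round(2),'deg',np.degrees(s*f[0]).round(2))
b=np.arange(-40,41,5); e=[x[ok&(z>48)&(z<55)&(x<-60)&(abs(y-c)<2.5)].max() for c in b]; f=np.polyfit(b,e,1); print('front',np.mean(e).round(1),np.degrees(-f[0]).round(2))
E
```

```text
dock x,y -203.0 -2.5 z 0.0404 yaw 81.95 F along -1.82 lat 0.41 z -0.68 t 14.18 qd 0.003
upper (np.int32(58243), array([50.6, 51.7, 52.8]), array([-137.2,   -6.5]), array([ 85.7, 100.7]), 0.08)
left 42.25 deg 0.03
right 55.52 deg 0.13
front -94.8 -0.08
```

View pics/w10.png

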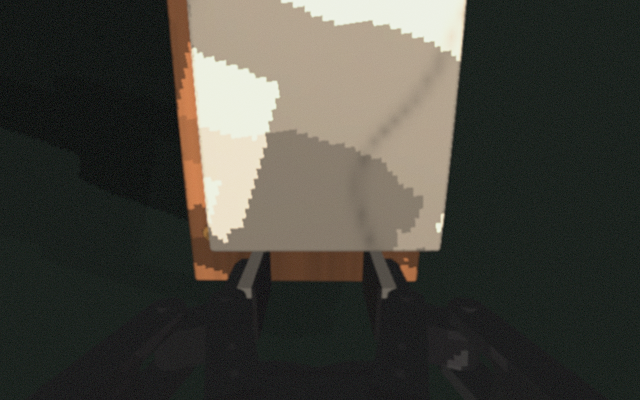

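The slab is square now (yaw 0.1°) but sits 6.6 mm to the right (image edges 208–440, ledge 195–418). I'll go round and nudge it sideways with both fingers against its right side.

Emit:
carry_out([
  [0,0,0,-10,0,0,0.5],
  [0,0,0,-5,0,-20,0.5],
  [0,0,0,0,0,-40,0.5],
  [0,0,-0.1208,0,0,-40,0.5],
  [0,0,-0.1208,0,0,0,0.5],
  [0,0,-0.1208,0,0,0,0.5],
  [0,0,-0.1208,0,0,0,0.5],
  [0,0,-0.1208,0,0,0,0.5],
  [0,0,-0.1208,0,0,0,0.5],
  [0,0,-0.1208,0,0,0,0.5],
  [0,0,-0.1208,0,0,0,0.5],
  [0,0,-0.1208,0,0,0,0.5],
  [0,0,-0.1208,0,0,0,0.5],
  [0,0,-0.1208,0,0,0,0.5],
  [0,0,-0.1208,0,0,0,0.5],
  [0,0,-0.1208,0,0,0,0.5],
  [0,0,0,0,0,0,0.5],
  [0,0,0,0,0,0,0.5],
])

```text
clock: 15.73
tool_pos: [0.5305, -0.1876, 0.1405]
ee_rot: [3.141, 0.001, 2.997]
contact_force: [0.3, 0.3, 0.3]
opening: 0.0426
grip_force: 0.0
```

```bash
python3 st.py; python3 - <<'E'
from meas import *
t=O+U*-.155+V*-.083; plan(*t,.040,np.radians(171.93))
E
```

```text
dock x,y -218.5 -2.8 z 0.1405 yaw 171.73 F along 0.3 lat -0.27 z 0.3 t 15.73 qd 0.006
turn now(tool) [ 0.0006  0.0005 -0.0034] shift before turn [-80.   63.7 100.6] shift after turn [-80.2  63.5 100.5] F [0.31 0.26 0.3 ] pos [ 0.5305 -0.1876  0.1405] rot [3.1410e+00 5.0000e-04 2.9973e+00] open 0.0426 t 15.73
```

Emit:
carry_out([
  [0,0,-0.0034,-26.7,21.2,0,0.5],
  [0,0,0,-26.7,21.2,0,0.5],
  [0,0,0,-26.8,21.1,0,0.5],
  [0,0,0,0,0,25,0.5],
  [0,0,0,0,0,30,0.5],
  [0,0,0,0,0,25,0.5],
  [0,0,0,0,0,14,0.5],
  [0,0,0,0,0,6,0.5],
  [0,0,0,0,0,0,0.5],
  [0,0,0,5,0,0,0.5],
  [0,0,0,4,0,0,0.5],
  [0,0,0,0,0,0,0.5],
  [0,0,0,0,0,0,0.5],
])

```text
clock: 16.82
tool_pos: [0.6102, -0.1348, 0.0421]
ee_rot: [-3.141, 0.003, 3.004]
contact_force: [-0.6, -1.0, 0.8]
opening: 0.0428
grip_force: 0.0
```

```bash
python3 st.py; python3 - <<'E'
from meas import *
t=O+U*-.155+V*-.061; plan(*t,.040,np.radians(171.93))
E
```

```text
dock x,y -155.0 -74.3 z 0.0421 yaw 172.1 F along -1.08 lat 0.49 z 0.84 t 16.82 qd 0.012
turn now(tool) [-0.0005  0.0026  0.003 ] shift before turn [13.3  0.   2. ] shift after turn [13.3 -0.   2.1] F [-0.63 -1.01  0.84] pos [ 0.6102 -0.1348  0.0421] rot [-3.1411e+00  2.6000e-03  3.0037e+00] open 0.0428 t 16.82
```

Emit:
carry_out([
  [0,0.0025,0.003,1.3,0,1,0.5],
  [0,0,0,1.2,0,0,0.5],
  [0,0,0,1.2,0,0,0.5],
  [0,0,0,1.2,0,0,0.5],
  [0,0,0,1.2,0,0,0.5],
  [0,0,0,1.2,0,0,0.5],
  [0,0,0,1.2,0,0,0.5],
  [0,0,0,1.2,0,0,0.5],
  [0,0,0,1.2,0,0,0.5],
  [0,0,0,1.2,0,0,0.5],
  [0,0,0,1.2,0,0,0.5],
  [0,0,0,0,0,0,0.5],
  [0,0,0,0,0,0,0.5],
])

```text
clock: 17.9
tool_pos: [0.5962, -0.1325, 0.0394]
ee_rot: [3.142, -0.003, 3.001]
contact_force: [1.9, 0.1, -1.7]
opening: 0.0425
grip_force: 0.9
```

```bash
python3 st.py; cat > up.py <<'E'
from meas import *
g=grab('wrist'); D=dockcloud(g); x,y,z=D[...,0],D[...,1],D[...,2]; ok=g['d']>0
# exclude gripper points: near TCP column
Q=(cloud(g)-g['s']['tool_pos'])@R.from_euler('xyz',g['s']["ee_rot"]).as_matrix()
ok&=~((Q[...,0]<.014)&(abs(Q[...,1])<.06))
m=ok&(z>46)&(z<55)&(x<60)&(x>-230)&(abs(y)<65)
print('upper',rect(g,m,D))
E
python3 up.py
```

```text
dock x,y -154.7 -60.1 z 0.0394 yaw 171.95 F along 0.35 lat -1.85 z -1.69 t 17.9 qd 0.003
upper (np.int32(75511), array([50.6, 51.7, 52.7]), array([-131.9,   -0.6]), array([120.4,  98.2]), 0.03)
```

The slab is now square and its lateral centre is about +0.5 mm. I go back behind it.

Emit:
carry_out([
  [0,0,0,-10,0,0,0.5],
  [0,0,0,-10,0,-20,0.5],
  [0,0,0,0,0,-40,0.5],
  [0,0,0.1208,0,0,-40,0.5],
  [0,0,0.1208,0,0,0,0.5],
  [0,0,0.1208,0,0,0,0.5],
  [0,0,0.1208,0,0,0,0.5],
  [0,0,0.1208,0,0,0,0.5],
  [0,0,0.1208,0,0,0,0.5],
  [0,0,0.1208,0,0,0,0.5],
  [0,0,0.1208,0,0,0,0.5],
  [0,0,0.1208,0,0,0,0.5],
  [0,0,0.1208,0,0,0,0.5],
  [0,0,0.1208,0,0,0,0.5],
  [0,0,0.1208,0,0,0,0.5],
  [0,0,0.1208,0,0,0,0.5],
  [0,0,0,0,0,0,0.5],
  [0,0,0,0,0,0,0.5],
])

```text
clock: 19.45
tool_pos: [0.6166, -0.1354, 0.1394]
ee_rot: [-3.138, -0.0, 1.434]
contact_force: [0.2, -0.3, -0.5]
opening: 0.043
grip_force: 0.0
```

```bash
python3 st.py; python3 - <<'E'
from meas import *
t=O+U*-.222+V*.0005; plan(*t,.040,np.radians(81.93))
E
python3 up.py
```

```text
dock x,y -154.7 -80.8 z 0.1394 yaw 82.16 F along -0.31 lat -0.25 z -0.51 t 19.45 qd 0.006
turn now(tool) [-0.0032 -0.      0.004 ] shift before turn [-67.  -81.2  99.6] shift after turn [-67.3 -81.3  99.4] F [ 0.2  -0.34 -0.51] pos [ 0.6166 -0.1354  0.1394] rot [-3.1384 -0.      1.4339] open 0.043 t 19.45
upper (np.int32(20627), array([50.6, 51.7, 52.8]), array([-1.315e+02,  1.000e-01]), array([119.8, 100.5]), 0.3)
```

Emit:
carry_out([
  [-0.003,0,0.004,-22.4,-27.1,0,0.5],
  [0,0,0,-22.4,-27.1,0,0.5],
  [0,0,0,-22.4,-27.1,0,0.5],
  [0,0,0,0,0,25,0.5],
  [0,0,0,0,0,30,0.5],
  [0,0,0,0,0,25,0.5],
  [0,0,0,0,0,14,0.5],
  [0,0,0,0,0,5,0.5],
  [0,0,0,0,0,0,0.5],
  [0,0,0,5,0,0,0.5],
  [0,0,0,4,0,0,0.5],
  [0,0,0,3,0,0,0.5],
  [0,0,0,0,0,0,0.5],
  [0,0,0,0,0,0,0.5],
])

```text
clock: 20.67
tool_pos: [0.5289, -0.1784, 0.0414]
ee_rot: [3.14, 0.001, 1.428]
contact_force: [1.1, -0.5, 0.2]
opening: 0.0428
grip_force: 0.0
```

```bash
python3 st.py; python3 - <<'E'
from meas import *
t=O+U*-.070+V*.0005; plan(*t,.040,np.radians(81.93))
E
```

```text
dock x,y -209.6 0.1 z 0.0414 yaw 81.79 F along -0.3 lat -1.19 z 0.2 t 20.67 qd 0.006
turn now(tool) [ 0.0021  0.0006 -0.0024] shift before turn [139.5  -0.7   1.3] shift after turn [139.6  -0.4   1.4] F [ 1.14 -0.46  0.2 ] pos [ 0.5289 -0.1784  0.0414] rot [3.1395e+00 6.0000e-04 1.4276e+00] open 0.0428 t 20.67
```

Emit:
carry_out([
  [0.002,0,-0.0024,1.5,0,0.5,0.5],
  [0,0,0,1.5,0,0,0.5],
  [0,0,0,1.5,0,0,0.5],
  [0,0,0,1.5,0,0,0.5],
  [0,0,0,1.5,0,0,0.5],
  [0,0,0,1.5,0,0,0.5],
  [0,0,0,1.5,0,0,0.5],
  [0,0,0,1.8,0,0,0.5],
  [0,0,0,1.8,0,0,0.5],
  [0,0,0,1.8,0,0,0.5],
  [0,0,0,1.8,0,0,0.5],
  [0,0,0,1.8,0,0,0.5],
  [0,0,0,1.8,0,0,0.5],
  [0,0,0,1.8,0,0,0.5],
  [0,0,0,1.8,0,0,0.5],
  [0,0,0,1.8,0,0,0.5],
  [0,0,0,1.8,0,0,0.5],
  [0,0,0,1.8,0,0,0.5],
  [0,0,0,1.8,0,0,0.5],
  [0,0,0,1.8,0,0,0.5],
])

```text
clock: 22.33
tool_pos: [0.533, -0.1447, 0.0399]
ee_rot: [-3.14, -0.0, 1.429]
contact_force: [-0.9, -3.5, -1.3]
opening: 0.0427
grip_force: 1.6
```

```bash
python3 st.py; python3 up.py
```

```text
dock x,y -175.6 0.8 z 0.0399 yaw 81.88 F along -3.58 lat 0.35 z -1.3 t 22.33 qd 0.038
upper (np.int32(63102), array([50.6, 51.7, 52.7]), array([-114.3,    0.2]), array([ 94.7, 100.8]), 0.0)
```

Emit:
carry_out([
  [0,0,0,2,0,0,0.5],
  [0,0,0,2,0,0,0.5],
  [0,0,0,2,0,0,0.5],
  [0,0,0,2,0,0,0.5],
  [0,0,0,2,0,0,0.5],
  [0,0,0,2,0,0,0.5],
  [0,0,0,2,0,0,0.5],
  [0,0,0,2,0,0,0.5],
  [0,0,0,2,0,0,0.5],
  [0,0,0,2,0,0,0.5],
  [0,0,0,2,0,0,0.5],
  [0,0,0,2,0,0,0.5],
  [0,0,0,2,0,0,0.5],
  [0,0,0,2,0,0,0.5],
  [0,0,0,2,0,0,0.5],
  [0,0,0,2,0,0,0.5],
  [0,0,0,2,0,0,0.5],
  [0,0,0,2,0,0,0.5],
  [0,0,0,2,0,0,0.5],
  [0,0,0,2,0,0,0.5],
])

```text
clock: 24.05
tool_pos: [0.5389, -0.1053, 0.0402]
ee_rot: [-3.141, 0.0, 1.429]
contact_force: [-0.0, -4.4, 0.6]
opening: 0.0428
grip_force: 2.5
```

```bash
python3 st.py; python3 up.py
```

```text
dock x,y -135.8 0.4 z 0.0402 yaw 81.88 F along -4.41 lat -0.59 z 0.64 t 24.05 qd 0.042
upper (np.int32(62973), array([50.6, 51.7, 52.8]), array([-74.4,  -0.1]), array([ 94.7, 100.5]), 0.0)
```

Emit:
carry_out([
  [0,0,0,2,0,0,0.5],
  [0,0,0,2,0,0,0.5],
  [0,0,0,2,0,0,0.5],
  [0,0,0,2,0,0,0.5],
  [0,0,0,2,0,0,0.5],
  [0,0,0,2,0,0,0.5],
  [0,0,0,2,0,0,0.5],
  [0,0,0,2,0,0,0.5],
  [0,0,0,2,0,0,0.5],
  [0,0,0,2,0,0,0.5],
  [0,0,0,2,0,0,0.5],
  [0,0,0,2,0,0,0.5],
  [0,0,0,2,0,0,0.5],
  [0,0,0,2,0,0,0.5],
  [0,0,0,2,0,0,0.5],
  [0,0,0,2,0,0,0.5],
  [0,0,0,2,0,0,0.5],
  [0,0,0,2,0,0,0.5],
  [0,0,0,2,0,0,0.5],
  [0,0,0,2,0,0,0.5],
])

```text
clock: 25.77
tool_pos: [0.5444, -0.0657, 0.0401]
ee_rot: [-3.14, 0.0, 1.429]
contact_force: [-1.0, -5.4, 1.7]
opening: 0.0428
grip_force: 2.5
```

```bash
python3 st.py; python3 up.py
```

```text
dock x,y -95.9 0.5 z 0.0401 yaw 81.88 F along -5.45 lat 0.29 z 1.71 t 25.77 qd 0.045
upper (np.int32(62785), array([49.9, 51.1, 52.3]), array([-34.4,   0.1]), array([100.4,  94.9]), 89.91)
```

Emit:
carry_out([
  [0,0,0,1.5,0,0,0.5],
  [0,0,0,1.5,0,0,0.5],
  [0,0,0,1.5,0,0,0.5],
  [0,0,0,1.5,0,0,0.5],
  [0,0,0,1.5,0,0,0.5],
  [0,0,0,1.5,0,0,0.5],
  [0,0,0,1.5,0,0,0.5],
  [0,0,0,1.5,0,0,0.5],
  [0,0,0,1.5,0,0,0.5],
  [0,0,0,1.5,0,0,0.5],
  [0,0,0,1.5,0,0,0.5],
  [0,0,0,1.5,0,0,0.5],
  [0,0,0,1,0,0,0.5],
  [0,0,0,1,0,0,0.5],
  [0,0,0,1,0,0,0.5],
  [0,0,0,1,0,0,0.5],
  [0,0,0,1,0,0,0.5],
  [0,0,0,1,0,0,0.5],
  [0,0,0,1,0,0,0.5],
  [0,0,0,1,0,0,0.5],
])

```text
clock: 27.48
tool_pos: [0.5478, -0.0397, 0.0397]
ee_rot: [-3.14, -0.0, 1.429]
contact_force: [-0.3, -3.8, -1.1]
opening: 0.0429
grip_force: 1.6
```

```bash
python3 st.py; python3 up.py
```

```text
dock x,y -69.6 0.9 z 0.0397 yaw 81.88 F along -3.77 lat -0.19 z -1.15 t 27.48 qd 0.023
upper (np.int32(62253), array([49.1, 50.2, 51.3]), array([-8.1,  0.4]), array([100.7,  95. ]), 89.95)
```

Emit:
carry_out([
  [0,0,0,0.7,0,0,0.5],
  [0,0,0,0.7,0,0,0.5],
  [0,0,0,0.7,0,0,0.5],
  [0,0,0,0.7,0,0,0.5],
  [0,0,0,0.7,0,0,0.5],
  [0,0,0,0.7,0,0,0.5],
  [0,0,0,0.7,0,0,0.5],
  [0,0,0,0.7,0,0,0.5],
  [0,0,0,0.7,0,0,0.5],
  [0,0,0,0.7,0,0,0.5],
])

```text
clock: 28.37
tool_pos: [0.549, -0.033, 0.04]
ee_rot: [-3.14, 0.0, 1.429]
contact_force: [-0.3, -3.7, -2.0]
opening: 0.0429
grip_force: 1.5
```

Emit:
carry_out([
  [0,0,0,0.5,0,0,0.5],
  [0,0,0,0.5,0,0,0.5],
  [0,0,0,0.5,0,0,0.5],
  [0,0,0,0.5,0,0,0.5],
])

```text
clock: 28.7
tool_pos: [0.5493, -0.031, 0.0399]
ee_rot: [-3.14, 0.0, 1.429]
contact_force: [-0.1, -2.7, -1.4]
opening: 0.0427
grip_force: 1.6
```

```bash
python3 st.py; python3 - <<'E'
from meas import *
g=load('w7.pkl'); D=dockcloud(g); x,y,z=D[...,0],D[...,1],D[...,2]; ok=g['d']>0
m=ok&(x>50)&(x<120)&(abs(y)>12)&(abs(y)<38)
print('stop points z40-58 x:',np.percentile(x[m&(z>40)&(z<58)],[5,50,95]).round(1),'top front',np.percentile(x[m&(z>60)&(z<64)],[0.5,2,5]).round(1))
E
```

```text
dock x,y -60.8 0.6 z 0.0399 yaw 81.88 F along -2.7 lat -0.25 z -1.36 t 28.7 qd 0.011
stop points z40-58 x: [74.  74.2 74.4] top front [74.5 74.7 75.9]
```

Emit:
carry_out([
  [0,0,0,0.4,0,0,0.5],
  [0,0,0,0.4,0,0,0.5],
  [0,0,0,0.4,0,0,0.5],
  [0,0,0,0.4,0,0,0.5],
  [0,0,0,0.4,0,0,0.5],
  [0,0,0,0.4,0,0,0.5],
])

```text
clock: 29.2
tool_pos: [0.5496, -0.0287, 0.0399]
ee_rot: [-3.14, 0.0, 1.429]
contact_force: [-0.5, -2.7, -1.8]
opening: 0.0432
grip_force: 1.6
```

Emit:
carry_out([
  [0,0,0,0.3,0,0,0.5],
  [0,0,0,0.3,0,0,0.5],
  [0,0,0,0.3,0,0,0.5],
])

```text
clock: 29.45
tool_pos: [0.5497, -0.0278, 0.0399]
ee_rot: [-3.14, 0.0, 1.429]
contact_force: [-0.5, -3.0, -1.8]
opening: 0.0429
grip_force: 1.6
```

```bash
python3 st.py
```

```text
dock x,y -57.6 0.6 z 0.0399 yaw 81.88 F along -3.05 lat 0.06 z -1.75 t 29.45 qd 0.005
```

Emit:
carry_out([
  [0,0,0,0.3,0,0,0.5],
  [0,0,0,0.3,0,0,0.5],
  [0,0,0,0,0,0,0.5],
])

```text
clock: 29.7
tool_pos: [0.5498, -0.0275, 0.0399]
ee_rot: [-3.14, 0.001, 1.429]
contact_force: [-1.1, -4.9, -0.9]
opening: 0.0428
grip_force: 2.4
```

Emit:
carry_out([
  [0,0,0,0.3,0,0,0.5],
  [0,0,0,0.2,0,0,0.5],
  [0,0,0,0,0,0,0.5],
])

```text
clock: 29.95
tool_pos: [0.5498, -0.0274, 0.0399]
ee_rot: [-3.14, 0.002, 1.429]
contact_force: [-1.7, -6.3, -1.2]
opening: 0.0426
grip_force: 3.3
```

Emit:
carry_out([
  [0,0,0,0.3,0,0,0.5],
  [0,0,0,0.3,0,0,0.5],
  [0,0,0,0,0,0,0.5],
  [0,0,0,0,0,0,0.5],
])

```text
clock: 30.28
tool_pos: [0.5496, -0.0273, 0.0399]
ee_rot: [-3.14, 0.003, 1.429]
contact_force: [-2.5, -8.7, -1.4]
opening: 0.0429
grip_force: 4.2
```

Emit:
carry_out([
  [0,0,0,0.3,0,0,0.5],
  [0,0,0,0.3,0,0,0.5],
  [0,0,0,0,0,0,0.5],
  [0,0,0,0,0,0,0.5],
])

```text
clock: 30.62
tool_pos: [0.5496, -0.0273, 0.0399]
ee_rot: [-3.139, 0.004, 1.429]
contact_force: [-2.5, -10.0, -1.2]
opening: 0.0429
grip_force: 5.1
```

```bash
python3 st.py; python3 up.py; python3 -c "
from h import *
print(get_state()['torque'].round(3))"
```

```text
dock x,y -57.1 0.8 z 0.0399 yaw 81.89 F along -10.28 lat 1.06 z -1.18 t 30.62 qd 0.002
upper (np.int32(62237), array([49.2, 50.2, 51.3]), array([4.5, 0.1]), array([100.8,  95.1]), 89.94)
[-1.669  0.382 -0.106]
```

The stop is felt: no more travel while the force rises gently to 10 N. I back off and check.

Emit:
carry_out([
  [0,0,0,-1,0,0,0.5],
  [0,0,0,-2,0,0,0.5],
  [0,0,0,-8,0,0,0.5],
  [0,0,0,-10,0,0,0.5],
  [0,0,0,-5,0,-20,0.5],
  [0,0,0,0,0,-35,0.5],
  [0,0,0,0,0,-40,0.5],
  [0,0,0,0,0,-30,0.5],
  [0,0,0,0,0,0,0.5],
  [0,0,0,0,0,0,0.5],
  [0,0,0,0,0,0,0.5],
])

```text
clock: 31.58
tool_pos: [0.5463, -0.0514, 0.1646]
ee_rot: [-3.14, -0.0, 1.429]
contact_force: [-0.1, 1.3, -1.1]
opening: 0.0428
grip_force: 0.0
```

```bash
python3 up.py; python3 - <<'E'
from meas import *
g=grab('wrist'); D=dockcloud(g); x,y,z=D[...,0],D[...,1],D[...,2]; ok=g['d']>0
m=ok&(abs(y)<38)
print('gap z<47 between x 68..80:',((x>68)&(x<80)&m&(z<46)).sum(),'stop top front',np.percentile(x[m&(z>60)&(z<64)&(x>60)],[1,5]).round(1))
cv2.imwrite('pics/w20.png',cv2.resize(g['p'][:260,160:480],None,fx=2,fy=2))
E
```

```text
upper (np.int32(20873), array([49. , 50.2, 51.4]), array([6.4, 0.2]), array([100.6, 105.9]), 89.98)Traceback (most recent call last):
  File "<stdin>", line 4, in <module>
    return _quantile_unchecked(
        a, q, axis, out, overwrite_input, method, keepdims, weights)
    return _ureduce(a,
                    func=_quantile_ureduce_func,
    ...<5 lines>...
                    overwrite_input=overwrite_input,
                    method=method)
    r = func(a, **kwargs)
    result = _quantile(arr,
                       quantiles=q,
    ...<2 lines>...
                       out=out,
                       weights=wgt)
    slices_having_nans = np.isnan(arr[-1, ...])
                                  ~~~^^^^^^^^^
IndexError: index -1 is out of bounds for axis 0 with size 0
```

The stop is just out of view. I move over it and look.

Emit:
carry_out([
  [0,0,0,25,0,-10,0.5],
  [0,0,0,25,0,0,0.5],
  [0,0,0,20,0,0,0.5],
  [0,0,0,0,0,0,0.5],
  [0,0,0,0,0,0,0.5],
  [0,0,0,0,0,0,0.5],
])

```text
clock: 32.18
tool_pos: [0.5557, 0.0177, 0.1735]
ee_rot: [-3.138, 0.0, 1.429]
contact_force: [0.8, -0.3, 0.7]
opening: 0.0429
grip_force: 0.0
```

```bash
python3 - <<'E'
from meas import *
g=grab('wrist'); D=dockcloud(g); x,y,z=D[...,0],D[...,1],D[...,2]; ok=g['d']>0
cv2.imwrite('pics/w20.png',cv2.resize(g['p'][:280,160:480],None,fx=2,fy=2))
m=ok&(abs(y)<38)
print('low pts between',((x>66)&(x<82)&m&(z<46)).sum(),'slab front',x[m&(z>48)&(z<51.5)].max().round(1),'stop front',np.percentile(x[m&(z>60.5)&(z<64)&(x>60)&(x<100)],[1,5]).round(1))
print('upper',rect(g,ok&(z>46)&(z<54)&(x<74)&(x>-100)&(abs(y)<65),D))
E
```

```text
low pts between 5 slab front 74.2 stop front [74.4 75.7]
upper (np.int32(18271), array([49. , 50.1, 51.3]), array([13.8, -0. ]), array([100.6, 119.7]), 89.99)
```

View pics/w20.png

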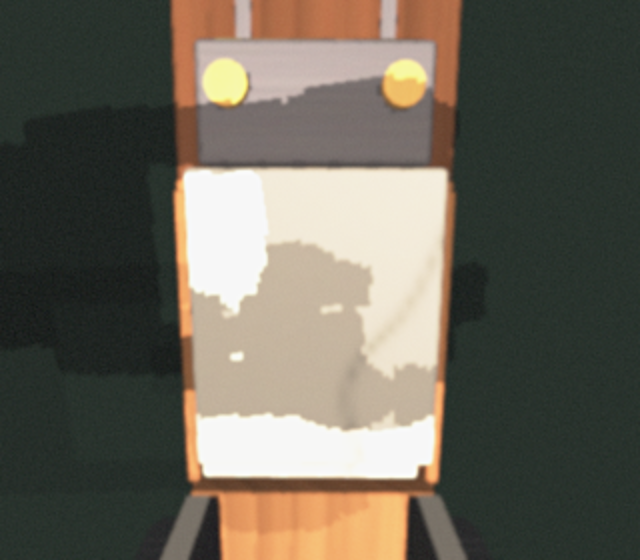

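The slab's front edge (row 168 of the crop) is flush along the stop's face. It lies square and level, with no gap.

```bash
python3 -c "
from cell import *
print(finish_job())"
```

```text
the job is handed in; nothing more can be done
None
```

The job is handed in at about 32 s: the cork was laid flat, centred within 1 mm and lengthwise on the lower slab. The upper slab sits level and square on it, flush against the stop by the depth image after a gentle push of about 10 N; the cork and plunger are hidden under the slab, so I could not see either at the end.

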